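# Press home the bottle stopper and ease the sprung head back

## Robot

A 6-joint arm with a two-finger parallel gripper is mounted at the origin on the work surface. World frame = base frame: x ahead of the robot, y to its left, z up, the work surface at z = 0. Lengths are in m, angles in rad, forces in N, time in s.
With the tool pointing down it reaches from about 0.35 to 0.775 m from the base axis. Payload 7.3 kg.
Tool frame: the origin (TCP) lies at the very end of the fingers, on their centre line; the grasp point (between the pads) lies grip_point_offset behind it (grip_point_offset is the distance from the TCP to the grasp point, in m); z points along the fingers, y is the direction in which the jaws open and shut (so a half turn about z gives the same grasp; the last joint's range is limited). The gripper opens to 92 mm and grips with 3 to 60 N. Pads are 19 mm wide; open, the fingers measure 130 mm over their backs; the gripper's body (75 mm by 190 mm) begins 47 mm behind the grasp point.
Start: joints at [-1.351, 0.342, 1.524, -0, 1.275, -0.146], TCP at [0.188, -0.49, 0.227] pointing down, gripper open.
Joint ranges: [-2.53, 2.53], [-0.77, 2.02], [0.04, 2.7], [-1, 4.14], [0.28, 2.66], [-3.11, 3.11]. Speed limits (rad/s): [2.57, 2.57, 3.14, 3.14, 3.14, 3.14].

## Interface

Orientations are given as [roll, pitch, yaw] about the fixed x, y, z axes, in that order (R = Rz(yaw) Ry(pitch) Rx(roll)).
In Python, from cell import * gives the robot as it stands.
- The arm moves only by the shell command python3 -m inch 'ROWS' [OPENING] [FORCE]. ROWS is JSON, a list that holds one entry, the list of rows, each a list of 4 numbers: the shift along the tool's x, y, z in mm, then the turn about the tool's z in rad. In form: [[[x, y, z, roll], ...]]. A call has 1 to 10 rows; each row shifts and turns the commanded pose from where the row before left it, along the tool's axes as they then stand; what a row does not reach is not made up. A row lasts 1/8 s, in which the tool goes at most 62.5 mm and 10.7 degrees, less where a joint would pass 70% of its speed; a pose out of reach is approached as far as the arm can. A call with a gripper value outside its range is refused whole. OPENING is the closure, from -1 (fully open) to 1 (shut), set as the call begins (- or left out, the last holds). The fingers move at their own pace and stop on an object; FORCE is the grip in N (left out, the last holds). Time passes only in rows, so rows that do not move let the fingers close. It gives the time, the measured TCP pose, the force and the opening at its end, in the units of the state.
- observe(): the state, without advancing time (a new reading comes with each control period).
- read_camera(name): name is "side" or "top"; returns a dict with "img" (480x640x3 uint8, blue, green, red), "fx", "fy", "cx", "cy" (pixels), "eye" and "rotation" of the camera in the world. Camera axes: x right, y down, z forward; pixel columns grow to the right and rows downward; lengths in m; the calibration is good to about 2 mm. A picture is of the moment at which its call begins. There is no depth.
- hand_in(): hands the job in, once; it reports no verdict.
Trained networks look in the newest picture that a camera, given by its name, has taken for a name from the list of things; names that differ only in an ending like _2 or _b are one class to them, and where a whole thing is asked for, a point or a joint stands for the part that bears it (a point fixed in the world has none). Each returns a list of dicts, best first, with "conf" (0 to 1); they miss things now and then, are a little off and sometimes report something else, mostly with a low value. They report only what shows in the picture. A call takes as long as a camera call. They do not tell look-alikes from the thing itself.
- boxes_of(camera, label): "at" ([row, column] in pixels, amid what is visible of it).
- place_of(camera, label): "at" ([row, column] in pixels: a listed point, or the origin of a listed thing).
The state is a dict: "time": time; "qpos": joint angles; "qvel": joint speeds; "joint_efforts": joint torques, N m; "tool_pos": TCP position; "tool_rot": TCP orientation; "contact_force": force on the tool from outside, world axes, zero at the start; "torque": the same for the moment, N m; "opening": finger opening in m.
Only numpy, scipy, OpenCV 4.12 (cv2) and the standard library are available. Lean on these libraries where they do the work, as an engineer would, in place of code of your own. Each camera call takes 0.05 s, during which the arm holds its last target. There are 200 camera calls.

## Task

Take the steel press bar from its sloping cradle, put it through the eye in the head of the stopper press (feel how high the head is set) so that its tip stands clearly out on the far side, and swing it clockwise (seen from above) to press the stopper fully into the bottle. Then let the sprung head come back slowly to its rest, never letting it fly back, and leave the bar in the eye. Do not knock over or push aside the bottle, jar and flask standing around.

Things in the scene. Friction and masses are not known exactly. Their poses are not given: they have to be found in the camera images.
- bar: Press bar, lying in a sloping cradle, tip down, handle up towards the robot: round steel shank 12 mm thick, 110 mm long, slightly tapered tip, in a grey square handle 20 x 20 x 60 mm; 0.13 kg. Origin on the axis where shank meets handle; x along the shank to the tip (0.55 rad below level), z the handle's upper face, y level. Shank x = 0 to 110 mm, handle x = -60 to 0. Balances at about x = 35 mm
- bar_grip (a point): Middle of the bar's handle, on its axis (30 mm behind the bar's origin); axes as the bar's
- bar_tip (a point): Tip of the bar's shank, on its axis; axes as the bar's
- rest_a: The bar's cradle; origin on the bench under the bar's origin, which lies 85 mm up. Two notched posts, 8 mm thick, hold the shank, one touching the handle's end face, one 90 mm down the shank; lugs 34 mm wide in all end 4 mm above the bar's axis. Nothing is below or beside the handle. A like cradle holds a thin glass rod, not needed
- press_axis (a point): Point of the press on the head's vertical turning axis, 200 mm above the bench; axes as the press's. The eye is a round 14 mm hole right through the head along the head's length, mouths 25 mm either side of this axis, chamfered 1 mm. At rest its line is turned 0.6 rad anticlockwise (from above) from the press's x; the mouth on the -x side faces the robot
- press: Stopper press, fixed: base 130 (x) x 160 mm (y), columns, and a bridge 44 (x) x 160 mm (y), top 170 mm up. The head on it is a steel block 50 long, 44 wide, 36 high, with a flat round boss (24 across, 6 high) on top. Its height is set differently each time and is not measured: the eye's centre is 192 to 208 mm above the bench, always 24 mm below the boss's top. Origin under the head's axis
- press_head (a joint): Turn of the head about the vertical, rad: 0 at its rest stop, growing clockwise seen from above, 1.2 at the far stop. A spring drives it back: about 0.45 N m at 0 (pressing on the rest stop), 0.9 N m at 1.2; that is 4 to 9 N on a bar 105 mm from the axis. Let go, it flies back at 2 to 4 rad/s. Turning lowers a platen 10 mm per rad on to the stopper
- stopper (a joint): How far the stopper has been pushed into the bottle's neck, m: it starts between 0 and 0.003, is home at about 0.009 and stays where pushed. The platen brings it home as the head nears its far stop
- stopper_top (a point): Middle of the stopper's flat white top, 28 mm across, on the amber bottle that is held in the press, below the head
- amber_bottle: Bystander: standing amber bottle, 64 mm across, 140 mm high; origin under its centre
- clear_jar: Bystander: standing clear jar, 66 mm across, 85 mm high; origin under its centre
- flask: Bystander: standing conical flask, 80 mm across, 125 mm high, between the robot and the press; origin under its centre
There are look-alikes about, which are no part of the job. What is shaped like the bar but red is not meant. Of the things that look like the press, the smaller one is meant.

How it is judged:
On the way, in this order (a step that is already met when the one before it is completed fails the run):
1. the bar is through the eye, its tip at least 5 mm out on the far side, with the head still near its rest (x of press_axis in the frame of bar between 0.01 and 0.08 m and y of press_axis in the frame of bar between -0.01 and 0.01 m and height (world z) of bar_tip between 0.183 and 0.215 m and angle between bar's own x axis and vertical between 1.45 and 1.69 rad and value of joint press_head below 0.5 rad), for 0.1 s.
2. the stopper is pressed home (at least 7.5 mm) with the bar through the eye (x of press_axis in the frame of bar between 0.01 and 0.08 m and y of press_axis in the frame of bar between -0.01 and 0.01 m and height (world z) of bar_tip between 0.183 and 0.215 m and angle between bar's own x axis and vertical between 1.45 and 1.69 rad and value of joint stopper above 0.0075 m and value of joint press_head above 0.9 rad), for 0.2 s.
3. the head is back at its rest (value of joint press_head below 0.06 rad), for 0.2 s.
At the end, for the whole second after the job is handed in: The head is back at its rest stop (within 0.06 rad), the stopper is home (pushed in at least 7.5 mm), and the bar lies still and level through the eye, its tip 30 mm or more beyond the head's axis (5 mm or more out on the far side), the handle outside (x of press_axis in the frame of bar between 0.01 and 0.08 m and y of press_axis in the frame of bar between -0.01 and 0.01 m and height (world z) of bar_tip between 0.183 and 0.215 m and angle between bar's own x axis and vertical between 1.45 and 1.69 rad and value of joint press_head below 0.06 rad and value of joint stopper above 0.0075 m and linear speed of bar below 0.02 m/s); the robot touches nothing.
It fails at once if the head flies back (faster than 1 rad/s) (velocity of joint press_head below -1 rad/s).
It fails at once if a standing bottle, jar or flask is tipped or pushed more than 50 mm (angle between any of amber_bottle, clear_jar, flask's own z axis and vertical above 0.5 rad or distance of any of amber_bottle, clear_jar, flask from where it was at the start of the episode above 0.05 m).
It also fails if it takes over 72 s, if anything falls off the work surface, if the arm or the gripper's body presses on something with over 40 N, if the wrist force passes 120 N, or if a joint passes its speed limit or range.

## Working session

There is one attempt and no reset: what is moved stays moved. The work goes in short steps, Python scripts to look and compute and a shell command to move; the robot and the scene stay as the last step left them, time stands still between calls to the robot, and variables do not carry over. Pictures are saved under pics/ and viewed, about 8 in all and at most 12, crops included, and the job is handed in when it is done.

```bash
ls; mkdir -p pics
python3 - <<'E'
from cell import *
import cv2
s=observe(); print({k:(v if isinstance(v,float) else [round(float(x),4) for x in v]) for k,v in s.items() if k!='time'}, s['time'])
try: print(grip_point_offset)
except Exception as e: print(e)
for c in ("top","side"):
    r=read_camera(c); cv2.imwrite(f"pics/{c}0.png",r["img"]); print(c,r["fx"],r["cx"],r["cy"],r["eye"],r["rotation"])
    for l in ("bar_grip","bar_tip","bar","rest_a","press_axis","press","stopper_top","flask","amber_bottle","clear_jar"):
        print(l,[([round(x) for x in d["at"]],round(d["conf"],2)) for d in place_of(c,l)])
print(observe()["time"])
E
```

```text
pics
{'qpos': [-1.351, 0.3427, 1.5251, -0.0, 1.2754, -0.146], 'qvel': [-0.0018, -0.0015, 0.0001, 0.0011, -0.0, -0.0015], 'joint_efforts': [-0.002, -43.1251, -24.4222, 0.0716, 0.0558, -0.0001], 'tool_pos': [0.1877, -0.4898, 0.226], 'tool_rot': [-3.14, -0.0002, 0.3658], 'contact_force': [0.5189, -0.3542, -0.0841], 'torque': [0.0088, -0.0253, 0.0012], 'opening': 0.09171642138905196} 0.0
0.0188
top 516.381526407489 323.92416648693035 240.4351008088468 [0.23324087 0.0568667  1.47741341] [-2.99195741 -0.0085143  -1.54456768]
bar_grip [([275, 234], 0.7), ([169, 188], 0.6), ([240, 258], 0.53)]
bar_tip [([147, 226], 0.91), ([323, 207], 0.81), ([206, 251], 0.63), ([238, 257], 0.22)]
bar [([290, 227], 0.9), ([234, 256], 0.73), ([163, 197], 0.57)]
rest_a [([206, 249], 0.7)]
press_axis [([164, 347], 0.97), ([341, 496], 0.89), ([184, 430], 0.39)]
press [([185, 344], 0.92)]
stopper_top []
flask [([263, 320], 0.91)]
amber_bottle [([234, 254], 0.62), ([184, 264], 0.6)]
clear_jar [([180, 428], 0.94)]
side 514.5066125918307 322.25768191103083 238.24510087594876 [0.00808045 0.65245698 0.98985249] [-2.41696235  0.01410642 -2.55919706]
bar_grip [([382, 285], 0.88), ([310, 265], 0.76), ([366, 124], 0.76)]
bar_tip [([446, 313], 0.9), ([318, 221], 0.81), ([308, 143], 0.62)]
bar [([314, 255], 0.94), ([395, 291], 0.88), ([350, 126], 0.79)]
rest_a [([337, 260], 0.94)]
press_axis [([179, 262], 0.87), ([136, 503], 0.82), ([314, 267], 0.71)]
press [([221, 478], 0.92)]
stopper_top [([173, 496], 0.39), ([335, 262], 0.35)]
flask [([297, 205], 0.57)]
amber_bottle [([298, 203], 0.86)]
clear_jar [([179, 316], 0.75)]
1.1
```

View pics/top0.png

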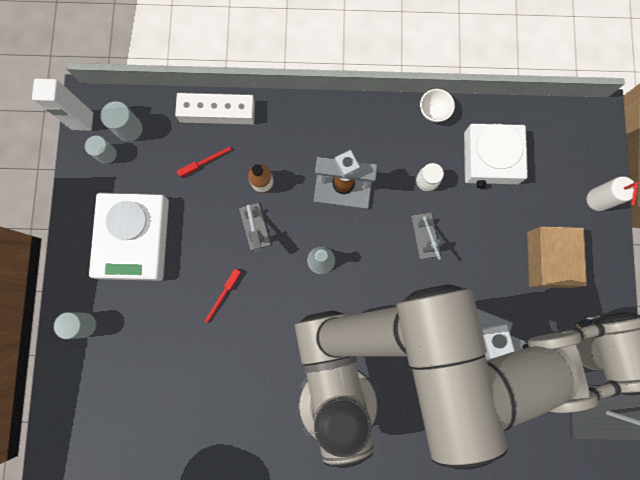

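View pics/side0.png

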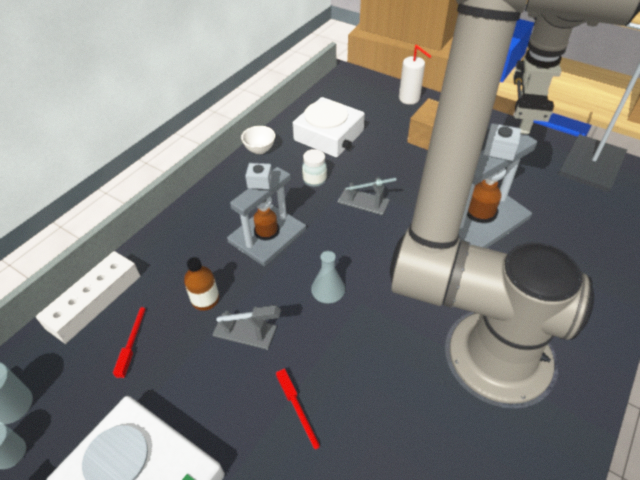

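```bash
cat > h.py <<'E'
import numpy as np, cv2
from scipy.spatial.transform import Rotation as R
from scipy.optimize import least_squares
from cell import *
def cam(c):
    r=read_camera(c); r["R"]=R.from_euler("xyz",r["rotation"]).as_matrix(); r["eye"]=np.array(r["eye"]); return r
def proj(r,p):
    q=(np.array(p)-r["eye"])@r["R"]; return np.array([r["fy"]*q[...,1]/q[...,2]+r["cy"],r["fx"]*q[...,0]/q[...,2]+r["cx"]]).T
def ray(r,rc):
    return r["R"]@np.array([(rc[1]-r["cx"])/r["fx"],(rc[0]-r["cy"])/r["fy"],1.])
def onz(r,rc,z):
    d=ray(r,rc); return r["eye"]+d*(z-r["eye"][2])/d[2]
def tri(rs,rcs):
    A=[];b=[]
    for r,rc in zip(rs,rcs):
        d=ray(r,rc);d/=np.linalg.norm(d);P=np.eye(3)-np.outer(d,d);A.append(P);b.append(P@r["eye"])
    A=np.vstack(A);b=np.hstack(b);x=np.linalg.lstsq(A,b,rcond=None)[0];return x,np.linalg.norm(A@x-b)
E
python3 - <<'E'
from h import *
t,s=cam("top"),cam("side")
for n,a,b in [("bar_grip",(240,258),(310,265)),("tip",(206,251),(318,221)),("barO",(234,256),(314,255)),("press_axis",(164,347),(179,262)),("boss",(161,348),(169,260)),("flask",(263,320),(297,328))]:
    print(n,*tri([t,s],[a,b]))
for c,r in (("top",t),("side",s)):
    for l in ("amber_bottle","clear_jar","flask"): print(c,l,[(onz(r,d["at"],0.0).round(3)[:2],[round(x) for x in d["at"]],round(d["conf"],2)) for d in place_of(c,l)])
a=cv2.resize(t["img"][120:290,220:390],(520,520),interpolation=cv2.INTER_CUBIC)
a2=cv2.resize(s["img"][150:360,180:350],(421,520),interpolation=cv2.INTER_CUBIC)
cv2.imwrite("pics/crop1.png",cv2.resize(np.hstack([a,a2]),(800,442)))
E
```

```text
bar_grip [0.43959584 0.22942331 0.10115274] 0.0037237471874098814
tip [0.54786535 0.26287993 0.0237942 ] 0.0016005719997418146
barO [0.45992541 0.23871767 0.08108444] 0.005210935619352231
press_axis [ 0.62386098 -0.0044932   0.19619601] 0.004358053416420413
boss [ 0.62406143 -0.0047406   0.22567139] 0.002198677686774485
flask [ 0.39506488  0.06092078 -0.02043884] 0.003940248757087165
top amber_bottle [(array([0.625, 0.234]), [182, 263], 0.79)]
top clear_jar [(array([ 0.618, -0.003]), [186, 344], 0.32)]
top flask [(array([0.386, 0.056]), [264, 321], 0.9), (array([0.623, 0.235]), [182, 262], 0.34)]
side amber_bottle [(array([0.633, 0.234]), [298, 204], 0.75)]
side clear_jar [(array([ 0.641, -0.249]), [180, 316], 0.77)]
side flask [(array([0.402, 0.057]), [290, 328], 0.59)]
```

View pics/crop1.png

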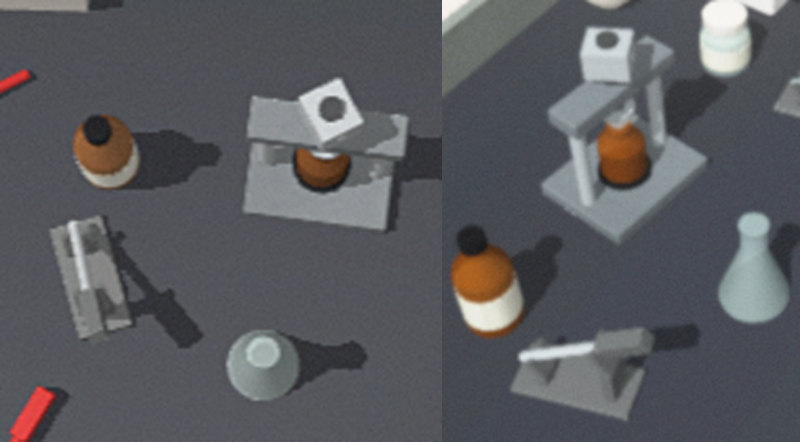

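Candidates: the grey-handled bar at top (225,256) is the one meant. The red ones at (160,205) and (295,223) are excluded, and the cradle at (240,430) holds the glass rod. For the press, the one at top (164,347) is smaller than the one at (341,496). The crop confirms a grey square handle in the left cradle, and the small press with its head turned. I'll feel the head height first.

```bash
python3 -m inch '[[[0,0,-60,0],[0,0,-60,0],[0,0,-60,0],[50,-25,0,0],[50,-25,0,0],[50,-25,0,0],[50,-25,0,0],[50,-25,0,0],[50,-25,0,0],[50,-25,0,0]]]' 1 40; python3 -m inch '[[[50,-25,0,0],[50,-25,0,0],[50,-25,0,0],[50,-25,0,0],[30,-22,0,0],[0,0,0,0]]]'
python3 - <<'E'
from h import *
t=cam("top"); 
np.save("top.npy",t["img"])
o=observe(); print(o["time"],o["tool_pos"],o["tool_rot"],o["contact_force"],o["qpos"])
E
```

```text
time: 2.75
tool_pos: [0.453, -0.2001, 0.4069]
tool_rot: [3.141, -0.0, 0.366]
contact_force: [0.4, -0.5, -0.5]
opening: 0.0013
time: 3.5
tool_pos: [0.6241, -0.0031, 0.4054]
tool_rot: [-3.141, 0.001, 0.37]
contact_force: [-0.5, -0.1, -0.7]
opening: 0.0004
3.55 [ 0.62348296 -0.00459084  0.40587377] [-3.14132414e+00  1.26240498e-03  3.67746831e-01] [-0.52795975 -0.37777918 -0.29450043] [-1.30017369e-01  4.95917862e-01  8.06466289e-01 -3.80568313e-04
  1.84044591e+00  1.07293114e+00]
```

Run:
```python
from h import *
t=cam("top"); t["img"]=cv2.imread("pics/top0.png"); g=cv2.cvtColor(t["img"],cv2.COLOR_BGR2GRAY)
sub=g[140:215,305:385]
big=cv2.resize(sub,None,fx=8,fy=8,interpolation=cv2.INTER_CUBIC)
def lab(th,z,name,seed=None):
    m=(big>th).astype(np.uint8)
    n,l,st,c=cv2.connectedComponentsWithStats(m); i=1+np.argmax(st[1:,4]); m=(l==i).astype(np.uint8)
    m=cv2.morphologyEx(m,cv2.MORPH_CLOSE,np.ones((80,80)))  if name=="head" else m
    cs=max(cv2.findContours(m,cv2.RETR_EXTERNAL,cv2.CHAIN_APPROX_NONE)[0],key=cv2.contourArea)[:,0]
    P=np.array([onz(t,((y+.5)/8-.5+140,(x+.5)/8-.5+305),z)[:2] for x,y in cs])
    r=cv2.minAreaRect((P*1000).astype(np.float32)); print(name,th,r)
for th in (165,180,195,205): lab(th,.219,"head")
for th in (85,100,115): lab(th,.17,"all")
print([int(g[r,c]) for r,c in ((157,340),(164,320),(190,330),(161,348),(180,372))])
```

```text
head 165 ((624.518310546875, -0.6662025451660156), (50.8855094909668, 47.223628997802734), 28.60209083557129)
head 180 ((624.713134765625, -1.0817909240722656), (50.062110900878906, 45.27251434326172), 28.4298038482666)
head 195 ((624.916015625, -1.2385063171386719), (49.237552642822266, 43.52970886230469), 28.231632232666016)
head 205 ((625.0160522460938, -1.3910350799560547), (48.349266052246094, 42.376853942871094), 28.33900260925293)
all 85 ((599.53369140625, 1.9046783447265625), (164.2566375732422, 154.45338439941406), 84.30660247802734)
all 100 ((561.3189697265625, 7.918174743652344), (144.57119750976562, 74.12457275390625), 83.87200927734375)
all 115 ((561.3348999023438, 7.8671722412109375), (143.1182861328125, 72.39158630371094), 83.7899398803711)
[208, 144, 143, 93, 92]
```

```bash
python3 -m inch '[[[0,0,55,0],[0,0,55,0],[0,0,50,0],[0,0,6,0],[0,0,0,0],[0,0,4,0],[0,0,3,0],[0,0,2,0],[0,0,0,0]]]'; for i in 1 2; do python3 -m inch '[[[0,0,1,0],[0,0,0,0]]]'; done
```

```text
time: 4.72
tool_pos: [0.6232, -0.0054, 0.2317]
tool_rot: [3.142, 0.0, 0.366]
contact_force: [0.0, -0.3, 0.5]
opening: 0.0007
time: 4.97
tool_pos: [0.6232, -0.0054, 0.2307]
tool_rot: [3.142, 0.0, 0.366]
contact_force: [0.3, -0.1, 0.2]
opening: 0.0004
time: 5.22
tool_pos: [0.6233, -0.0055, 0.2299]
tool_rot: [3.141, -0.0, 0.366]
contact_force: [0.1, -0.4, 1.5]
opening: 0.0002
```

```bash
for i in 1 2 3 4; do python3 -m inch '[[[0,0,0.7,0],[0,0,0,0]]]' | sed -n 2,4p; done
```

```text
tool_pos: [0.6233, -0.0055, 0.2298]
tool_rot: [3.141, -0.001, 0.366]
contact_force: [-1.2, 0.1, 4.0]
tool_pos: [0.6233, -0.0054, 0.2298]
tool_rot: [3.141, -0.002, 0.366]
contact_force: [-2.8, -0.9, 7.8]
tool_pos: [0.6234, -0.0055, 0.2297]
tool_rot: [3.14, -0.002, 0.366]
contact_force: [-3.7, 1.0, 11.5]
tool_pos: [0.6234, -0.0055, 0.2297]
tool_rot: [3.14, -0.003, 0.366]
contact_force: [-4.6, 0.7, 13.9]
```

```bash
python3 -m inch '[[[0,0,-40,0],[0,0,-30,0],[0,0,0,0]]]' -1 | sed -n 1,2p;  cat > bar.py <<'E'
from h import *
Z={"bar_grip":.1007,"bar_tip":.0275,"bar":.085}; acc={}
for c in ("top","side"):
  for k in range(4):
    r=cam(c)
    for l in Z:
      for d in place_of(c,l):
        p=onz(r,d["at"],Z[l])
        if np.linalg.norm(p[:2]-[.48,.24])<.1: acc.setdefault((c,l),[]).append((*p[:2].round(4),round(d["conf"],2)))
for k,v in acc.items(): print(k,len(v),np.median(np.array(v),0),np.std(np.array(v),0)[:2].round(4))
print(observe()["time"])
E
python3 bar.py
```

```text
time: 6.6
tool_pos: [0.6241, -0.0056, 0.2992]
('top', 'bar_grip') 4 [0.43045 0.23035 0.735  ] [0.0035 0.001 ]
('top', 'bar_tip') 4 [0.5478  0.26815 0.83   ] [0.0062 0.0024]
('top', 'bar') 4 [0.45705 0.24595 0.555  ] [0.0021 0.002 ]
('side', 'bar_grip') 4 [0.4342  0.23425 0.81   ] [0.0025 0.0022]
('side', 'bar_tip') 4 [0.5445 0.2691 0.79  ] [0.0023 0.0053]
('side', 'bar') 4 [0.46025 0.2438  0.795  ] [0.0018 0.0018]
8.2
```

```bash
python3 -m inch '[[[-15.6,-48.6,0,0],[-15.6,-48.6,0,0],[-15.6,-48.6,0,0],[-15.6,-48.6,0,0],[-15.6,-48.6,0,0],[-15.6,-48.6,0,0.066],[0,0,50,0],[0,0,50,0],[0,0,40,0],[0,0,0,0]]]'
python3 - <<'E'
from h import *
t,s=cam("top"),cam("side")
a=cv2.resize(t["img"][170:290,190:310],(440,440),interpolation=cv2.INTER_CUBIC)
a2=cv2.resize(s["img"][240:370,190:320],(440,440),interpolation=cv2.INTER_CUBIC)
cv2.imwrite("pics/crop2.png",cv2.resize(np.hstack([a,a2]),(800,400)))
E
```

```text
time: 9.45
tool_pos: [0.4298, 0.2328, 0.1548]
tool_rot: [3.141, 0.006, 0.3]
contact_force: [0.1, 0.1, 0.6]
opening: 0.0919
```

View pics/crop2.png

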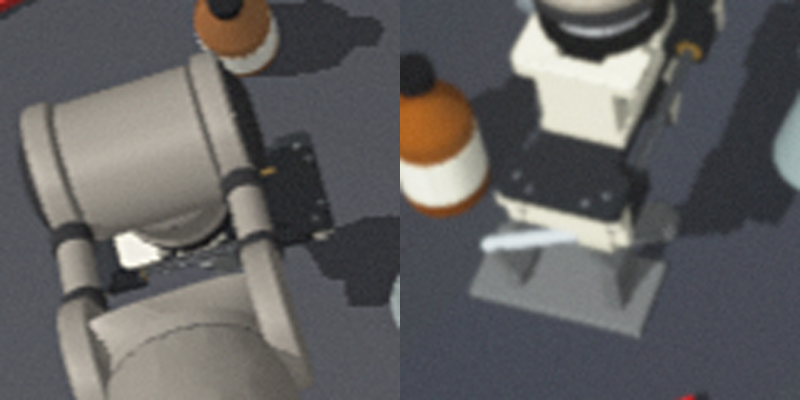

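```bash
python3 -m inch '[[[2,0,35,0],[0,0,25,0],[0,0,12.5,0],[0,0,0,0]]]';  python3 -m inch '[[[0,0,0,0],[0,0,0,0],[0,0,0,0],[0,0,0,0],[0,0,0,0],[0,0,0,0]]]' 1 15
```

```text
time: 10.05
tool_pos: [0.434, 0.2341, 0.0851]
tool_rot: [3.142, -0.001, 0.3]
contact_force: [-0.5, 0.1, -0.5]
opening: 0.0918
time: 10.8
tool_pos: [0.4334, 0.234, 0.0844]
tool_rot: [3.142, 0.0, 0.3]
contact_force: [1.5, -0.1, -0.7]
opening: 0.0365
```

```bash
python3 -m inch '[[[0,0,0,0],[0,0,0,0],[0,0,0,0],[0,0,0,0]]]'
```

```text
time: 11.3
tool_pos: [0.4334, 0.2339, 0.0843]
tool_rot: [3.141, 0.0, 0.3]
contact_force: [-0.2, 0.1, -0.7]
opening: 0.0218
```

```bash
python3 -m inch '[[[0,0,0,0],[0,0,0,0]]]'
```

```text
time: 11.55
tool_pos: [0.4334, 0.2339, 0.0843]
tool_rot: [3.141, 0.0, 0.3]
contact_force: [0.8, 0.3, -1.3]
opening: 0.0218
```

```bash
python3 -m inch '[[[0,0,-4,0],[-4,0,-6,0],[0,0,0,0],[0,0,0,0]]]'
```

```text
time: 12.05
tool_pos: [0.4295, 0.2328, 0.0945]
tool_rot: [3.142, -0.0, 0.3]
contact_force: [0.3, -1.1, -2.0]
opening: 0.0201
```

```bash
python3 -m inch '[[[-16,0,-14,0],[-16,0,-10,0],[-16,0,-10,0],[-17,0,-10,0],[0,0,0,0],[0,0,0,0]]]'
python3 - <<'E'
from h import *
o=observe();g=np.array(o["tool_pos"])+[0,0,.0188];x=np.array([np.cos(.3),np.sin(.3),0]);z=np.array([0,0,1.])
s=cam("side");t=cam("top")
print(g)
for k in range(2):
  for c,r in (("side",s),("top",t)):
    for l in ("bar_tip","bar_grip","bar"): print(c,l,[([round(v,1) for v in d["at"]],round(d["conf"],2)) for d in place_of(c,l)])
for a in (.4,.5,.55,.6,.7): print(a,proj(s,g+.14*(x*np.cos(a)-z*np.sin(a))),proj(t,g+.14*(x*np.cos(a)-z*np.sin(a))))
a=cv2.resize(t["img"][170:290,190:310],(440,440),interpolation=cv2.INTER_CUBIC)
a2=cv2.resize(s["img"][260:370,200:310],(440,440),interpolation=cv2.INTER_CUBIC)
cv2.imwrite("pics/crop3.png",cv2.resize(np.hstack([a,a2]),(800,400)))
E
```

```text
time: 12.8
tool_pos: [0.3681, 0.2137, 0.1382]
tool_rot: [3.142, -0.001, 0.3]
contact_force: [-0.2, 0.1, -2.1]
opening: 0.0201
[0.36809867 0.21373426 0.15703971]
side bar_tip [([304.6, 139.6], 0.69), ([315.7, 248.2], 0.68), ([448.1, 315.0], 0.61), ([290.2, 327.7], 0.42)]
side bar_grip [([385.0, 283.4], 0.82), ([364.1, 122.9], 0.73)]
side bar [([351.0, 128.5], 0.84), ([394.9, 291.6], 0.55)]
top bar_tip [([149.9, 227.1], 0.87), ([178.5, 425.5], 0.67), ([323.1, 204.5], 0.66)]
top bar_grip [([168.6, 187.5], 0.62), ([279.4, 233.7], 0.56)]
top bar [([290.0, 226.1], 0.65), ([163.5, 198.9], 0.6)]
side bar_tip [([304.6, 139.6], 0.69), ([315.7, 248.2], 0.68), ([448.1, 315.0], 0.61), ([290.2, 327.7], 0.42)]
side bar_grip [([385.0, 283.4], 0.82), ([364.1, 122.9], 0.73)]
side bar [([351.0, 128.5], 0.84), ([394.9, 291.6], 0.55)]
top bar_tip [([149.9, 227.1], 0.87), ([178.5, 425.5], 0.67), ([323.1, 204.5], 0.66)]
top bar_grip [([168.6, 187.5], 0.62), ([279.4, 233.7], 0.56)]
top bar [([290.0, 226.1], 0.65), ([163.5, 198.9], 0.6)]
0.4 [306.08574808 239.74647655] [219.95422975 250.0623828 ]
0.5 [310.15386333 243.27060272] [222.93637436 251.2344964 ]
0.55 [312.15038416 245.20446296] [224.55392554 251.84432768]
0.6 [314.11699927 247.24621628] [226.25015005 252.4681181 ]
0.7 [317.94662752 251.63319828] [229.86152391 253.7519733 ]
```

View pics/crop3.png

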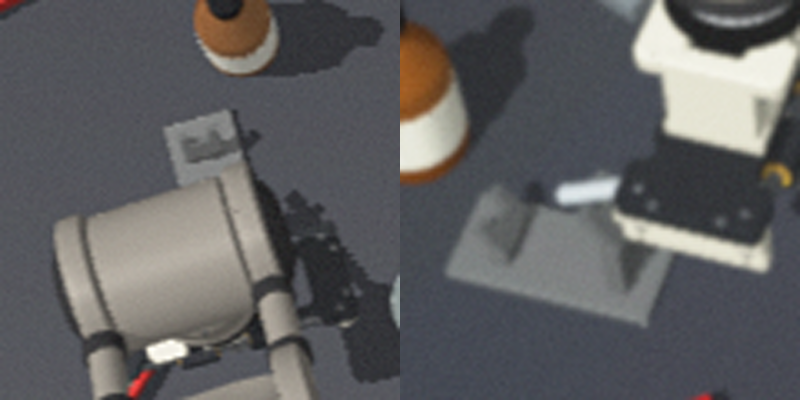

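```bash
python3 -m inch '[[[-1,0,9,0],[-3,0,9,0],[-3,0,9,0],[-2,0,9,0],[0,0,0,0]]]';  python3 -m inch '[[[-2,0,9,0],[-2,0,9,0],[-1,0,9,0],[-1,0,7,0],[0,0,4,0],[0,0,0,0],[0,0,0,0]]]'
python3 - <<'E'
from h import *
o=observe();g=np.array(o["tool_pos"])+[0,0,.0188];x=np.array([np.cos(.3),np.sin(.3),0]);z=np.array([0,0,1.])
s=cam("side");t=cam("top")
for c in ("side","top"):
    print(c,[([round(v,1) for v in d["at"]],round(d["conf"],2)) for d in place_of(c,"bar_tip")])
for a in (-.1,0,.1,.2,.3): print(a,proj(s,g+.14*(x*np.cos(a)-z*np.sin(a))),proj(t,g+.14*(x*np.cos(a)-z*np.sin(a))))
a=cv2.resize(t["img"][170:290,190:310],(440,440),interpolation=cv2.INTER_CUBIC)
a2=cv2.resize(s["img"][260:370,200:310],(440,440),interpolation=cv2.INTER_CUBIC)
cv2.imwrite("pics/crop4.png",cv2.resize(np.hstack([a,a2]),(800,400)))
E
```

```text
time: 14.12
tool_pos: [0.3584, 0.2107, 0.1016]
tool_rot: [3.141, 0.001, 0.3]
contact_force: [0.3, 1.4, -1.9]
opening: 0.0199
time: 15.0
tool_pos: [0.3531, 0.2091, 0.0644]
tool_rot: [3.142, 0.0, 0.3]
contact_force: [-0.2, 0.2, -1.7]
opening: 0.0198
side [([444.0, 317.0], 0.89), ([308.8, 140.2], 0.64)]
top [([149.2, 227.4], 0.9), ([238.8, 260.0], 0.69), ([325.8, 206.4], 0.54), ([219.5, 252.3], 0.4)]
-0.1 [308.13342257 242.49311392] [222.19806666 250.81485308]
0 [311.80167616 243.05111122] [222.89444485 251.42131746]
0.1 [315.54986755 244.21371226] [224.05622014 252.14266121]
0.2 [319.34213315 245.95348739] [225.65935559 252.96891035]
0.3 [323.14426281 248.23977817] [227.6772394  253.88971967]
```

View pics/crop4.png

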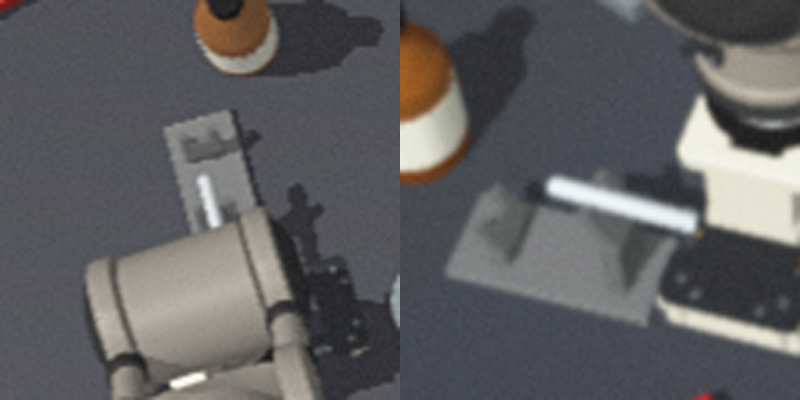

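```bash
python3 -m inch '[[[0,0,0,0],[0,0,0,0],[0,0,0,0]]]' 1 60|tail -2;  python3 -m inch '[[[0,0,-30,0],[0,0,-50,0],[0,0,-50,0],[0,0,-55,0],[3,53,0,0],[3,53,0,0],[3,53,0,0],[3,53,0,0],[3,53,0,0],[3,51,0,0]]]';python3 -m inch '[[[0,0,0,-0.1],[0,0,0,-0.095],[0,0,0,0],[0,0,0,0]]]'
python3 - <<'E'
from h import *
o=observe();print(o["tool_pos"],o["tool_rot"]);y=o["tool_rot"][2];g=np.array(o["tool_pos"])+[0,0,.0188];x=np.array([np.cos(y),np.sin(y),0]);z=np.array([0,0,1.])
s=cam("side");t=cam("top")
for l in ("bar_tip","bar_grip","bar"):
  for c in ("side","top"): print(l,c,[([round(v,1) for v in d["at"]],round(d["conf"],2)) for d in place_of(c,l)])
for a in (-.1,0,.1): print(a,proj(s,g+.14*(x*np.cos(a)-z*np.sin(a))),proj(t,g+.14*(x*np.cos(a)-z*np.sin(a))))
a=cv2.resize(t["img"][130:230,300:400],(440,440),interpolation=cv2.INTER_CUBIC)
a2=cv2.resize(s["img"][130:250,220:340],(440,440),interpolation=cv2.INTER_CUBIC)
cv2.imwrite("pics/crop5.png",cv2.resize(np.hstack([a,a2]),(800,400)))
cv2.imwrite("pics/t5.png",t["img"]);cv2.imwrite("pics/s5.png",s["img"])
E
```

```text
contact_force: [0.4, 0.1, -0.8]
opening: 0.0194
time: 16.82
tool_pos: [0.4639, -0.0893, 0.2493]
tool_rot: [3.142, -0.0, 0.299]
contact_force: [0.1, -0.2, -0.4]
opening: 0.0196
time: 17.32
tool_pos: [0.4636, -0.0873, 0.2494]
tool_rot: [3.142, 0.0, 0.493]
contact_force: [-0.4, -0.4, -1.2]
opening: 0.0197
[ 0.46359022 -0.08730777  0.24936668] [3.14153742e+00 1.22903474e-04 4.93233002e-01]
bar_tip side [([157.6, 278.6], 0.68), ([447.3, 317.1], 0.59), ([308.5, 141.9], 0.59)]
bar_tip top [([147.5, 227.9], 0.72), ([322.3, 205.6], 0.57), ([169.8, 357.3], 0.47)]
bar_grip side [([384.2, 287.3], 0.88), ([362.2, 121.8], 0.64)]
bar_grip top [([274.9, 233.3], 0.73), ([169.3, 186.1], 0.62)]
bar side [([158.6, 324.3], 0.69), ([394.8, 291.1], 0.68), ([336.9, 258.1], 0.65)]
bar top [([289.3, 225.6], 0.8), ([163.2, 197.4], 0.74), ([165.8, 345.2], 0.39)]
-0.1 [150.85953348 275.05450045] [169.90951733 356.23517281]
0 [155.89278647 275.26712089] [171.3011014  355.69586102]
0.1 [160.86258933 276.1028923 ] [173.15779086 355.43047481]
```

View pics/crop5.png

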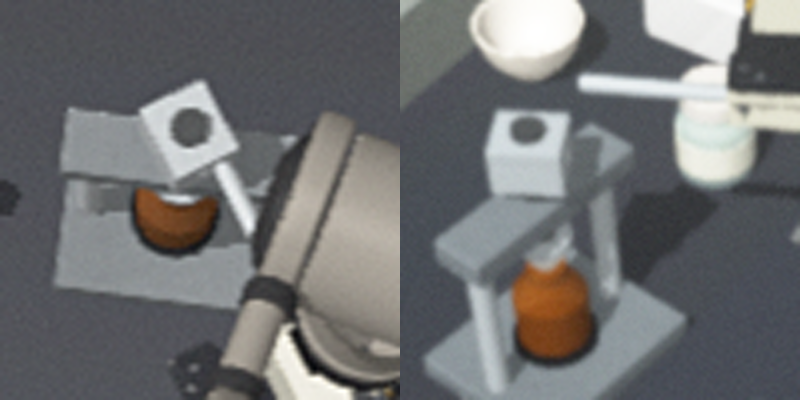

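```bash
cat > meas.py <<'E'
from h import *
import sys
def shank(r,img,g,yaw,lo,hi):
    """sub-pixel centre line of shank between bar distances lo..hi from the grip, in image (row,col) offset from level prediction"""
    u=np.array([np.cos(yaw),np.sin(yaw),0]); G=cv2.cvtColor(img,cv2.COLOR_BGR2GRAY).astype(np.float32); out=[]
    for d in np.linspace(lo,hi,12):
        p=proj(r,g+d*u); q=proj(r,g+(d+.01)*u)-p; sc=np.linalg.norm(q)/.01; q/=np.linalg.norm(q); n=np.array([-q[1],q[0]])
        k=np.arange(-7,7.01,.25); pts=p+k[:,None]*n
        v=cv2.remap(G,pts[:,1].astype(np.float32).reshape(1,-1),pts[:,0].astype(np.float32).reshape(1,-1),cv2.INTER_LINEAR)[0]
        w=np.clip(v-150,0,None); 
        if w.sum()>50: out.append((d,(w*k).sum()/w.sum(),sc))
    out=np.array(out); return out
def go(timg,simg,t,s):
    o=observe();yaw=o["tool_rot"][2];g=np.array(o["tool_pos"])+[0,0,.0188]
    for n,r,im,lo,hi in (("top",t,timg,.095,.13),("side",s,simg,.07,.13)):
        a=shank(r,im,g,yaw,lo,hi); 
        if len(a)>3: f=np.polyfit(a[:,0],a[:,1],1); print(n,len(a),"slope px/m",f[0].round(1),"off px at .12",np.polyval(f,.12).round(2),"px/m along",a[0,2].round(0))
    G=cv2.cvtColor(timg,cv2.COLOR_BGR2GRAY)
    sub=G[140:182,330:366]; big=cv2.resize(sub,None,fx=8,fy=8,interpolation=cv2.INTER_CUBIC)
    c0=(proj(t,[.623,-.003,.23])-[140,330])*8
    yy,xx=np.mgrid[:big.shape[0],:big.shape[1]]; m=(big<150)&((yy-c0[0])**2+(xx-c0[1])**2<60**2)
    rc=((yy[m].mean()+.5)/8-.5+140,(xx[m].mean()+.5)/8-.5+330)
    print("boss",rc,onz(t,rc,.2299), "in tool frame from grip:",end=" ")
    d=onz(t,rc,.2299)-g; print(d[0]*np.cos(yaw)+d[1]*np.sin(yaw),"left",-d[0]*np.sin(yaw)+d[1]*np.cos(yaw))
E
python3 - <<'E'
from meas import *
t,s=cam("top"),cam("side"); go(t["img"],s["img"],t,s)
E
```

```text
top 11 slope px/m -26.1 off px at .12 0.85 px/m along 408.0
side 12 slope px/m -29.3 off px at .12 -1.53 px/m along 457.0
boss (np.float64(161.4412438000763), np.float64(347.25977680274707)) [ 0.62294818 -0.0019416   0.2299    ] in tool frame from grip: 0.18076487838102784 left -0.0004120773002442152
```

```bash
cat > fit.py <<'E'
from meas import *
def prof(r,G,p0,u,ds,K=6):
    v=[]
    k=np.arange(-K,K+.01,.2)
    for d in ds:
        p=proj(r,p0+d*u); q=proj(r,p0+(d+.005)*u)-p; q/=np.linalg.norm(q); n=np.array([-q[1],q[0]]); pts=(p+k[:,None]*n).astype(np.float32)
        row=cv2.remap(G,pts[:,1].reshape(1,-1),pts[:,0].reshape(1,-1),cv2.INTER_CUBIC)[0]
        g=np.gradient(cv2.GaussianBlur(row.reshape(1,-1),(0,0),2)[0]); c=len(k)//2
        i,j=np.argmax(g),np.argmin(g)
        v.append((d,k[i],k[j],(k[i]+k[j])/2))
    return np.array(v)
if __name__=="__main__":
    o=observe();yaw=o["tool_rot"][2];g=np.array(o["tool_pos"])+[0,0,.0188]
    u=np.array([np.cos(yaw),np.sin(yaw),0])
    n=4; im={};cs={}
    for c in ("top","side"):
        L=[cam(c) for _ in range(n)]; cs[c]=L[0]; im[c]=np.mean([cv2.cvtColor(x["img"],cv2.COLOR_BGR2GRAY).astype(np.float32) for x in L],0)
    np.set_printoptions(suppress=True,precision=2)
    for c,lo in (("top",.095),("side",.065)):
        a=prof(cs[c],im[c],g,u,np.linspace(lo,.133,9)); print(c);print(a.T*np.array([[1000],[1],[1],[1]])); print(np.polyfit(a[:,0],a[:,3],1))
E
python3 fit.py
```

```text
top
[[ 95.    99.75 104.5  109.25 114.   118.75 123.5  128.25 133.  ]
 [  1.2    0.    -0.8   -1.    -1.6   -1.    -1.2   -1.4   -1.6 ]
 [ -5.2    3.     3.     3.     3.     2.8    2.8    2.8    2.6 ]
 [ -2.     1.5    1.1    1.     0.7    0.9    0.8    0.7    0.5 ]]
[24.21 -2.18]
side
[[ 65.   73.5  82.   90.5  99.  107.5 116.  124.5 133. ]
 [  2.6  -5.4  -3.2  -3.6  -3.6  -3.6  -3.8  -4.2  -4.2]
 [  0.6   0.6   2.    1.6   1.6   1.6   1.2   1.2   1.2]
 [  1.6  -2.4  -0.6  -1.   -1.   -1.   -1.3  -1.5  -1.5]]
[-21.76   1.19]
```

Run:
```python
from h import *
t,s=cam("top"),cam("side")
def boss(r,g,th=150):
    c0=proj(r,[.623,-.003,.23]); ro,co=(c0-14).astype(int); big=cv2.resize(g[ro:ro+28,co:co+28],None,fx=8,fy=8,interpolation=cv2.INTER_CUBIC)
    c=(c0-[ro,co])*8; yy,xx=np.mgrid[:224,:224]; m=((big<th)&((yy-c[0])**2+(xx-c[1])**2<65**2)).astype(np.uint8)
    n,l,st,ce=cv2.connectedComponentsWithStats(m); i=1+np.argmax(st[1:,4]); print(st[i]/8)
    return np.array([(ce[i][1]+.5)/8-.5+ro,(ce[i][0]+.5)/8-.5+co])
for th in (120,140,160):
    a=boss(t,cv2.cvtColor(t["img"],6),th); b=boss(s,cv2.cvtColor(s["img"],6),th)
    p=onz(t,a,.2299); print(th,a,b,p,"side pred",proj(s,p), "tri",tri([t,s],[a,b]))
p0=onz(t,a,.2299)
for d in np.eye(3)*.002: print(proj(s,p0+d)-proj(s,p0),proj(t,p0+d)-proj(t,p0))
```

```text
[ 10.     10.25    9.375   9.5   561.25 ]
[  8.625  12.5     9.75    7.25  449.   ]
120 [161.45105791 347.22761693] [168.58828647 257.86379454] [ 0.62292045 -0.00186163  0.2299    ] side pred [168.32176829 258.72952259] tri (array([ 0.62413196, -0.00147556,  0.22861378]), np.float64(0.001269844645267343))
[  9.75   10.125  10.      9.75  623.   ]
[  8.375  12.     10.25    8.125 537.125]
140 [161.45244783 347.24661417] [168.56773621 257.87292006] [ 0.62291822 -0.00190923  0.2299    ] side pred [168.31034846 258.7433772 ] tri (array([ 0.62412657, -0.00151833,  0.22864396]), np.float64(0.0012796813697902925))
[  9.5    10.     10.5    10.    684.875]
[  7.5     6.875  13.5    13.625 937.5  ]
160 [161.44206288 347.26778381] [166.29276667 258.17643333] [ 0.62294664 -0.00196167  0.2299    ] side pred [168.29291778 258.74780781] tri (array([ 0.62174534, -0.0011418 ,  0.23665367]), np.float64(0.0014248804785852577))
[-0.31396542 -0.70122748] [-0.77171947  0.01556656]
[ 0.49493509 -0.54977918] [-0.02229549 -0.7989183 ]
[-0.68087022 -0.094858  ] [-0.24044677  0.04260304]
```

```bash
python3 -m inch '[[[23,2,0,0],[20,0,0,0],[0,0,12,0],[0,0,12,0],[0,0,0,0]]]'|sed -n 2,4p; for i in 1 2 3 4; do python3 -m inch '[[[0,0,1.5,0],[0,0,0,0]]]' | sed -n '2p;4p'; done
```

```text
tool_pos: [0.5011, -0.0688, 0.2239]
tool_rot: [-3.139, 0.003, 0.494]
contact_force: [-0.0, 0.4, -1.5]
tool_pos: [0.5025, -0.069, 0.2242]
contact_force: [1.0, 0.4, -1.0]
tool_pos: [0.5024, -0.0688, 0.2224]
contact_force: [0.3, -0.6, -1.6]
tool_pos: [0.5024, -0.0688, 0.2208]
contact_force: [-0.6, -0.1, -1.3]
tool_pos: [0.5024, -0.0688, 0.2193]
contact_force: [0.3, -0.4, -1.3]
```

```bash
for i in 1 2 3 4 5 6 7; do python3 -m inch '[[[0,0,1,0],[0,0,0,0]]]' | sed -n '2p;4p'|tr '\n' ' '; echo; done
```

```text
tool_pos: [0.5024, -0.0688, 0.2183] contact_force: [0.1, -0.3, -1.5] 
tool_pos: [0.5024, -0.0688, 0.2173] contact_force: [-0.1, -0.2, -2.6] 
tool_pos: [0.5024, -0.0688, 0.2163] contact_force: [-0.6, 0.0, -0.7] 
tool_pos: [0.5024, -0.0688, 0.2153] contact_force: [0.0, -0.1, -1.7] 
tool_pos: [0.5025, -0.0688, 0.2144] contact_force: [0.2, 0.1, -1.1] 
tool_pos: [0.5026, -0.0688, 0.2136] contact_force: [-0.7, -0.8, -0.1] 
tool_pos: [0.5026, -0.0689, 0.2127] contact_force: [-1.6, 0.7, 2.2]
```

```bash
python3 -m inch '[[[0,0,-20,0],[-22,0,0,0],[-20,0,0,0],[0,0,25,0],[0,0,24,0],[0,0,0,0],[0,0,0,0]]]'|sed -n '1,2p;4p'; python3 fit.py
python3 - <<'E'
from meas import *
t,s=cam("top"),cam("side"); go(t["img"],s["img"],t,s)
a=cv2.resize(t["img"][140:200,325:385],(440,440),interpolation=cv2.INTER_CUBIC)
a2=cv2.resize(s["img"][145:215,230:300],(440,440),interpolation=cv2.INTER_CUBIC)
cv2.imwrite("pics/crop6.png",cv2.resize(np.hstack([a,a2]),(800,400)))
E
```

```text
time: 22.58
tool_pos: [0.466, -0.0889, 0.1841]
contact_force: [0.7, -0.4, -1.3]
top
[[ 95.    99.75 104.5  109.25 114.   118.75 123.5  128.25 133.  ]
 [  1.2   -0.4   -1.2   -0.8   -1.2   -1.2   -1.2   -1.4   -1.8 ]
 [ -5.2    2.6    2.4    2.6    2.8    2.6    2.8    2.8    3.  ]
 [ -2.     1.1    0.6    0.9    0.8    0.7    0.8    0.7    0.6 ]]
[32.98 -3.29]
side
[[ 65.   73.5  82.   90.5  99.  107.5 116.  124.5 133. ]
 [ -1.4  -1.8  -2.6  -3.4  -3.4  -3.4  -3.4  -3.6  -3.6]
 [  4.6   4.4   1.8   1.8   1.8   1.4   1.4   1.2   0.6]
 [  1.6   1.3  -0.4  -0.8  -0.8  -1.   -1.   -1.2  -1.5]]
[-41.76   3.71]
top 11 slope px/m -22.2 off px at .12 0.81 px/m along 388.0
side 12 slope px/m 11.3 off px at .12 -1.36 px/m along 437.0
boss (np.float64(161.4429181783464), np.float64(347.24982098529694)) [ 0.62294313 -0.00191677  0.2299    ] in tool frame from grip: 0.17974206659435105 left 0.0016715492979023916
```

View pics/crop6.png

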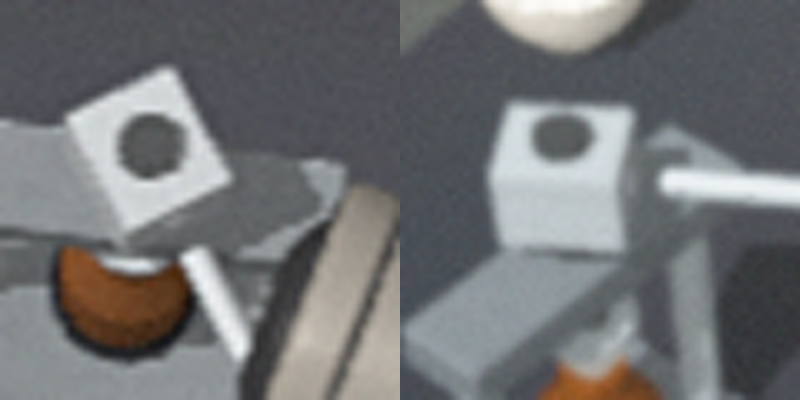

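```bash
python3 -m inch '[[[0,5,0,-0.03],[0,0,0.3,0],[6,0,0,0],[5,0,0,0],[0,0,0,0]]]' 1 30|sed -n '1,4p'; for i in 1 2 3 4; do python3 -m inch '[[[2,0,0,0],[0,0,0,0]]]' | sed -n '2p;4p'|tr '\n' ' '; echo; done
```

```text
time: 23.7
tool_pos: [0.4778, -0.0873, 0.1831]
tool_rot: [3.141, -0.0, 0.525]
contact_force: [-0.5, 0.3, -1.2]
tool_pos: [0.4792, -0.0865, 0.1831] contact_force: [-0.3, 0.0, -1.9] 
tool_pos: [0.481, -0.0856, 0.1831] contact_force: [-0.1, 0.0, -1.5] 
tool_pos: [0.4827, -0.0846, 0.1831] contact_force: [0.6, 0.0, -1.2] 
tool_pos: [0.4845, -0.0836, 0.1831] contact_force: [0.2, -0.3, -1.3]
```

```bash
for i in 1 2 3 4 5; do python3 -m inch '[[[2,0,0,0],[0,0,0,0]]]' | sed -n '2p;4p'|tr '\n' ' '; echo; done
```

```text
tool_pos: [0.4862, -0.0826, 0.1831] contact_force: [0.2, 0.9, -0.6] 
tool_pos: [0.4879, -0.0815, 0.1831] contact_force: [0.1, 0.5, -0.6] 
tool_pos: [0.4896, -0.0805, 0.1831] contact_force: [0.5, -0.6, -1.2] 
tool_pos: [0.4914, -0.0795, 0.1831] contact_force: [0.3, 1.0, -0.8] 
tool_pos: [0.4932, -0.0785, 0.1832] contact_force: [-0.1, 1.6, -1.8]
```

```bash
for i in 1 2 3 4 5; do python3 -m inch '[[[3,0,-0.1,0],[3,0,-0.1,0],[0,0,0,0]]]' | sed -n '2p;4p'|tr '\n' ' '; echo; done
```

```text
tool_pos: [0.4985, -0.0754, 0.1833] contact_force: [-0.9, 0.8, -1.5] 
tool_pos: [0.5037, -0.0725, 0.1835] contact_force: [1.0, 0.6, -0.8] 
tool_pos: [0.5089, -0.0694, 0.1837] contact_force: [0.5, 0.2, -0.9] 
tool_pos: [0.5141, -0.0664, 0.1839] contact_force: [0.8, 0.2, 0.6] 
tool_pos: [0.5193, -0.0634, 0.1841] contact_force: [0.8, 1.1, -1.0]
```

```bash
for i in 1 2 3; do python3 -m inch '[[[5,0,-0.2,0],[4,0,-0.1,0],[4,0,-0.1,0],[0,0,0,0]]]' | sed -n '1,2p;4p'|tr '\n' ' '; echo; done
python3 - <<'E'
from meas import *
t,s=cam("top"),cam("side"); go(t["img"],s["img"],t,s)
for c in("top","side"): print([([round(v,1) for v in d["at"]],round(d["conf"],2)) for d in place_of(c,"bar_tip")])
o=observe(); print(o["tool_rot"])
a=cv2.resize(t["img"][130:200,315:385],(440,440),interpolation=cv2.INTER_CUBIC)
a2=cv2.resize(s["img"][135:215,220:300],(440,440),interpolation=cv2.INTER_CUBIC)
cv2.imwrite("pics/crop7.png",cv2.resize(np.hstack([a,a2]),(800,400)))
E
```

```text
time: 28.32 tool_pos: [0.5307, -0.0568, 0.1845] contact_force: [-0.0, 1.4, -0.7] 
time: 28.82 tool_pos: [0.542, -0.0503, 0.1849] contact_force: [0.5, 0.7, 0.7] 
time: 29.32 tool_pos: [0.5532, -0.0438, 0.1854] contact_force: [0.6, 0.9, 0.9] 
top 12 slope px/m -50.7 off px at .12 -0.34 px/m along 382.0
side 12 slope px/m -46.3 off px at .12 -1.06 px/m along 434.0
boss (np.float64(162.67313075832743), np.float64(347.01786853295533)) [ 0.61974185 -0.00139873  0.2299    ] in tool frame from grip: 0.07883367324212166 left 0.0032847043244565444
[([146.3, 227.2], 0.79), ([321.1, 205.6], 0.65), ([143.9, 336.2], 0.44)]
[([445.3, 313.8], 0.78), ([308.2, 140.5], 0.66), ([173.9, 234.6], 0.47)]
[ 3.14119992e+00 -1.25920295e-03  5.24815800e-01]
```

View pics/crop7.png

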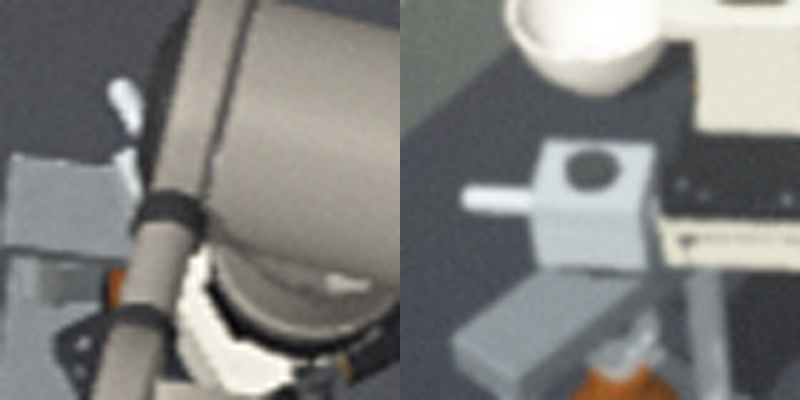

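```bash
python3 -m inch '[[[0,0,0,0],[0,0,0,0],[0.26,-6.47,0,0.08],[0.26,-6.47,0,0.08],[0.26,-6.47,0,0.08],[0.26,-6.47,0,0.08],[0,0,0,0]]]' 1 60;  python3 -m inch '[[[0.26,-6.47,0,0.08],[0.26,-6.47,0,0.08],[0.26,-6.47,0,0.08],[0.26,-6.47,0,0.08],[0,0,0,0]]]'
```

```text
time: 30.4
tool_pos: [0.5436, -0.0202, 0.1856]
tool_rot: [3.14, -0.0, 0.207]
contact_force: [1.0, -1.0, 0.7]
opening: 0.0197
time: 31.02
tool_pos: [0.542, 0.0059, 0.1854]
tool_rot: [3.141, 0.001, -0.112]
contact_force: [-2.3, 0.3, 3.2]
opening: 0.02
```

```bash
python3 -m inch '[[[0.26,-6.47,0,0.08],[0.26,-6.47,0,0.08],[0.26,-6.47,0,0.08],[0.26,-6.47,0,0.08],[0,0,0,0]]]'; python3 -c "
from cell import *
o=observe();print(o['torque'],o['contact_force'])"; python3 -m inch '[[[0.26,-6.47,0,0.08],[0.26,-6.47,0,0.08],[0,0,0,0]]]';python3 -c "
from cell import *
o=observe();print(o['torque'],o['contact_force'])"
```

```text
time: 31.65
tool_pos: [0.5486, 0.0313, 0.1853]
tool_rot: [3.142, 0.002, -0.432]
contact_force: [-3.5, 3.1, 4.2]
opening: 0.0198
[0.45309297 0.61228969 0.93237152] [-3.50766076  3.14886141  4.15964009]
time: 32.02
tool_pos: [0.5548, 0.043, 0.1853]
tool_rot: [3.142, 0.003, -0.591]
contact_force: [-4.7, 5.7, 4.9]
opening: 0.0195
[0.72841534 0.66369549 0.96238744] [-4.72045199  5.71103209  4.92582632]
```

```bash
for i in 1 2 3; do python3 -m inch '[[[0.1,-3.3,0,0.04],[0,0,0,0]]]'|sed -n '1,4p'|tr '\n' ' ';python3 -c "
from cell import *
o=observe();print(o['torque'],o['contact_force'])"; done
```

```text
time: 32.28 tool_pos: [0.5566, 0.0457, 0.1854] tool_rot: [3.142, 0.003, -0.631] contact_force: [-4.2, 5.2, 5.1] [0.8517507  0.73420997 0.98339278] [-4.21913582  5.16632307  5.08687529]
time: 32.52 tool_pos: [0.5586, 0.0484, 0.1854] tool_rot: [3.141, 0.003, -0.671] contact_force: [-4.8, 6.0, 5.0] [0.87060416 0.74666723 1.01773095] [-4.84096017  5.96574745  5.03216521]
time: 32.78 tool_pos: [0.5606, 0.051, 0.1853] tool_rot: [3.141, 0.003, -0.711] contact_force: [-5.8, 7.2, 6.2] [0.90674144 0.82255495 1.0239836 ] [-5.82037205  7.19781306  6.15042886]
```

```bash
for i in 1 2 3; do python3 -m inch '[[[0.1,-3.3,0,0.04],[0,0,0,0]]]'|sed -n '1,4p'|tr '\n' ' ';python3 -c "
from cell import *
o=observe();print(o['torque'],o['contact_force'])"; done
python3 - <<'E'
from h import *
t,s=cam("top"),cam("side")
for c in("top","side"): print([([round(v,1) for v in d["at"]],round(d["conf"],2)) for d in place_of(c,"bar_tip")])
a=cv2.resize(t["img"][130:200,315:385],(440,440),interpolation=cv2.INTER_CUBIC)
a2=cv2.resize(s["img"][135:255,220:340],(440,440),interpolation=cv2.INTER_CUBIC)
cv2.imwrite("pics/crop8.png",cv2.resize(np.hstack([a,a2]),(800,400)))
E
```

```text
time: 33.02 tool_pos: [0.5628, 0.0535, 0.1854] tool_rot: [3.141, 0.004, -0.751] contact_force: [-5.7, 6.7, 5.0] [1.05604762 0.8964853  0.98842926] [-5.67178185  6.66432274  4.95540379]
time: 33.28 tool_pos: [0.5648, 0.0557, 0.1853] tool_rot: [3.14, 0.004, -0.79] contact_force: [-6.7, 5.6, 6.2] [0.92160203 1.06295395 1.22804476] [-6.67089786  5.6246277   6.16197645]
time: 33.52 tool_pos: [0.5657, 0.0564, 0.1853] tool_rot: [3.135, 0.004, -0.83] contact_force: [-12.8, -0.5, 9.5] [-0.09793896  2.04039719  1.45704669] [-12.80663093  -0.49789524   9.46870815]
[([147.0, 229.5], 0.78), ([148.8, 364.9], 0.55)]
[([308.1, 140.8], 0.84)]
```

View pics/crop8.png

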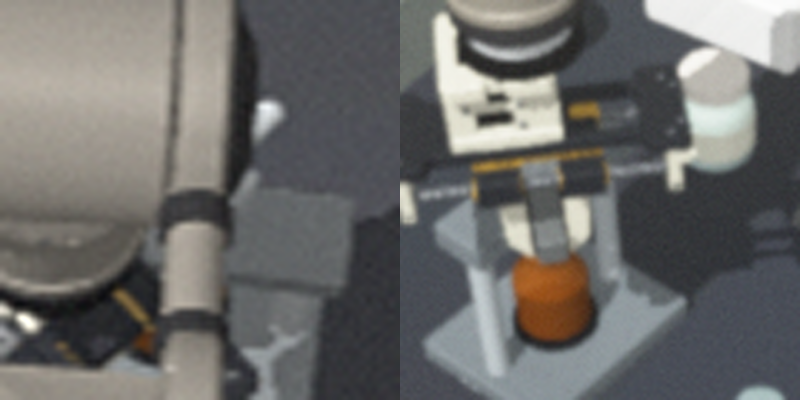

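```bash
python3 -m inch '[[[0.1,4.05,0,-0.05],[0.1,4.05,0,-0.05],[0.1,4.05,0,-0.05],[0.1,4.05,0,-0.05],[0.1,4.05,0,-0.05],[0.1,4.05,0,-0.05],[0.1,4.05,0,-0.05],[0.1,4.05,0,-0.05],[0.1,4.05,0,-0.05],[0,0,0,0]]]'; python3 -m inch '[[[0.1,4.05,0,-0.05],[0.1,4.05,0,-0.05],[0.1,4.05,0,-0.05],[0.1,4.05,0,-0.05],[0.1,4.05,0,-0.05],[0.1,4.05,0,-0.05],[0.1,4.05,0,-0.05],[0.1,4.05,0,-0.05],[0.1,4.05,0,-0.05],[0,0,0,0]]]'
```

```text
time: 34.98
tool_pos: [0.547, 0.0268, 0.1855]
tool_rot: [3.141, 0.002, -0.381]
contact_force: [-4.5, 2.2, 5.1]
opening: 0.0197
time: 36.22
tool_pos: [0.5422, -0.0094, 0.1855]
tool_rot: [3.141, 0.0, 0.066]
contact_force: [-1.5, -0.6, 4.5]
opening: 0.0194
```

```bash
python3 -m inch '[[[0.1,4.05,0,-0.05],[0.1,4.05,0,-0.05],[0.1,4.05,0,-0.05],[0.1,4.05,0,-0.05],[0.1,4.05,0,-0.05],[0.1,4.05,0,-0.05],[0.1,4.05,0,-0.05],[0.1,4.05,0,-0.05],[0.1,4.05,0,-0.05],[0,0,0,0]]]';python3 -c "
from cell import *
o=observe();print(o['torque'],o['contact_force'])"
```

```text
time: 37.48
tool_pos: [0.5529, -0.0434, 0.1852]
tool_rot: [3.142, -0.001, 0.513]
contact_force: [0.2, -0.5, 1.4]
opening: 0.0197
[ 0.03856716 -0.13986257 -0.02857161] [ 0.20824389 -0.503493    1.39999907]
```

```bash
python3 -m inch '[[[0,1.6,-0.2,-0.02],[0,0,0,0],[0,0,0,0]]]';python3 -m inch '[[[0,0,0,0],[0,0,0,0],[0,0,0,0]]]' 1 5;python3 -m inch '[[[0,0,0,0],[0,0,0,0],[0,0,0,0],[0,0,0,0],[0,0,0,0],[0,0,0,0],[0,0,0,0]]]' -0.3
```

```text
time: 37.85
tool_pos: [0.5536, -0.0446, 0.1855]
tool_rot: [3.141, -0.0, 0.534]
contact_force: [2.1, -0.1, 1.3]
opening: 0.0197
time: 38.22
tool_pos: [0.5535, -0.0445, 0.1855]
tool_rot: [-3.142, -0.0, 0.535]
contact_force: [1.7, 0.8, 1.2]
opening: 0.0197
time: 39.1
tool_pos: [0.5535, -0.0446, 0.1855]
tool_rot: [3.141, -0.0, 0.535]
contact_force: [-0.0, -0.5, 0.4]
opening: 0.0598
```

Released; now lift straight up, move clear, and look.

```bash
python3 -m inch '[[[0,0,-10,0],[0,0,-20,0],[0,0,-40,0],[0,0,-50,0],[-40,30,-40,0],[-50,30,0,0],[-50,30,0,0],[0,30,0,0],[0,0,0,0]]]'
python3 - <<'E'
from h import *
t,s=cam("top"),cam("side")
R_={}
for c in("top","side"):
  for l in("bar_tip","bar_grip","bar","flask","amber_bottle","clear_jar"): print(c,l,[([round(v,1) for v in d["at"]],round(d["conf"],2)) for d in place_of(c,l)][:4])
u=np.array([np.cos(.495),np.sin(.495),0]);A=np.array([.623,-.002,.2059])
for n,d in (("tip",.06),("grip",-.08),("mouth",-.025)): print(n,proj(t,A+d*u),proj(s,A+d*u))
a=cv2.resize(t["img"][130:230,300:400],(440,440),interpolation=cv2.INTER_CUBIC)
a2=cv2.resize(s["img"][130:250,220:340],(440,440),interpolation=cv2.INTER_CUBIC)
cv2.imwrite("pics/crop9.png",cv2.resize(np.hstack([a,a2]),(800,400)))
E
```

```text
time: 40.22
tool_pos: [0.4946, -0.2199, 0.3448]
tool_rot: [3.141, -0.0, 0.532]
contact_force: [0.0, -0.1, 0.4]
opening: 0.059
top bar_tip [([149.5, 227.5], 0.79), ([323.2, 207.1], 0.55), ([143.6, 335.6], 0.52)]
top bar_grip [([167.6, 188.1], 0.81), ([193.6, 362.1], 0.71), ([278.1, 236.3], 0.55), ([182.7, 262.9], 0.5)]
top bar [([180.7, 353.6], 0.82), ([164.4, 196.0], 0.78)]
top flask [([261.6, 319.0], 0.94)]
top amber_bottle [([180.7, 261.0], 0.79)]
top clear_jar [([180.9, 424.8], 0.82)]
side bar_tip [([446.4, 316.6], 0.86), ([177.7, 233.7], 0.73), ([305.9, 139.2], 0.67)]
side bar_grip [([363.7, 121.9], 0.94), ([176.4, 297.1], 0.66)]
side bar [([175.3, 280.7], 0.78), ([395.2, 292.3], 0.7), ([351.5, 131.0], 0.67)]
side flask [([290.6, 328.5], 0.82)]
side amber_bottle [([295.5, 206.5], 0.6)]
side clear_jar [([178.7, 313.8], 0.58)]
tip [144.0320919  336.07172473] [175.05850757 233.9982678 ]
grip [191.58360486 361.26019044] [177.99264742 294.62253137]
mouth [172.74635097 351.28192699] [176.83423962 270.68787806]
```

View pics/crop9.png

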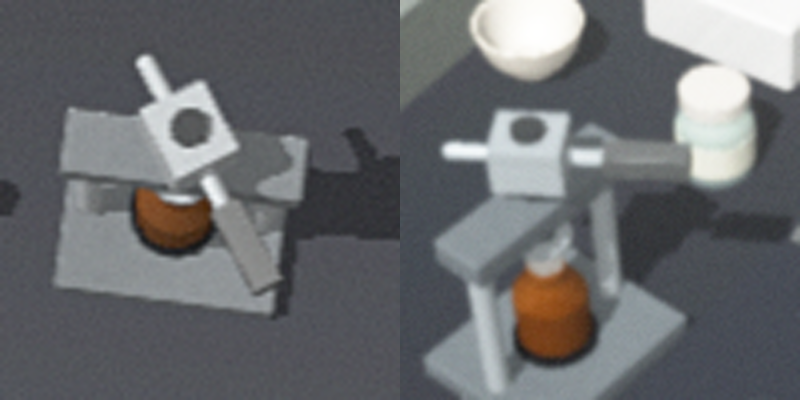

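```bash
python3 -c "
from cell import *
print(hand_in())"
```

```text
the job is handed in; nothing more can be done
None
```

I pressed the stopper, let the head come back slowly to its rest and left the bar in the eye. The job was handed in after about 40 s of robot time; `hand_in()` reports no verdict.

- **Height:** touching the boss put its top at 0.2299 m, so the eye's centre is at 0.2059 m.
- **Bar:** I gripped the handle, levelled the bar on the cradle's rear post and pushed it through the eye with almost no force.
- **Press and return:** I swung it clockwise until the force and moment rose sharply, which I took as the far stop. I then brought it back at about 0.4 rad/s with the bar held firmly, down to near-zero force and moment, and released it there.

**Last checks:** In the final pictures the head lies as it did before the swing. The bar is level through the eye, its tip about 35 mm out on the far side and within about 3 pixels of where I expected it. The bottle, jar and flask are where they started, and the arm is clear.

**Not confirmed or in disagreement:**
- I did not measure how far the stopper went in; that it is home rests only on feeling the far stop.
- Before insertion, the two cameras and the touch on the boss disagreed by a few millimetres on the bar's sideways position and tilt. I went by touch for height and the top view for sideways position, and the bar went in cleanly.

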